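Step the filter turret to amber and press the lamp button

TASK

On the strain viewer, turn the filter turret by pushing its upright turquoise rim tabs with your fingertips until the amber window lines up with the white pointer, then press the red lamp button fully down and let it come back up. Do not press the button before amber is in place, touch the brass centre knob, lift the turret, or disturb the jars, mug, screwdriver and brass mould around it; finish with the amber window still at the pointer.

Things in the scene. Friction and masses are not known exactly. Their poses are not given: they have to be found in the camera images.
- viewer: Grey-blue instrument case fixed to the bench, 240 mm in its x, 280 mm in its y, top face 50 mm above the bench. Origin on the bench surface exactly under the turret's axis; the case runs from y -105 to +175 mm and x -130 to +110 mm in its own frame. The white pointer lies on its -x side, the lamp button on its +y side. Its yaw varies.
- pointer (a point): Inner tip of the white arrow-shaped pointer on the case top, 92 mm from the turret's axis along the viewer's -x, just outside the disc's rim; the arrow points at the axis, is some 34 mm long and 10 mm high, top 60 mm above the bench.
- disc_centre (a point): Centre of the black turret disc's top face, 62 mm above the bench. The disc is 176 mm in diameter and 8 mm thick, turns about its upright axis and carries four round coloured windows (amber, green, blue, violet, 38 mm across, centred 46 mm from the axis) 90 degrees apart, counterclockwise from above in that order. The point turns with the disc; at joint value 0 its axes are those of the viewer.
- turret (a joint): Turret angle in rad, growing counterclockwise seen from above. 0 and 6.283 (a full turn) both mean that the amber window is exactly at the pointer; the direction from the axis to the amber window is the viewer's -x direction turned by this angle. Stops at -1.0 and 7.28. Starts between 0.9 and 5.38. No detents: friction (about 0.22 N m, some 3 N at a tab) holds it where it is left.
- tabs: The four turquoise metal tabs, fixed to the disc, one outside each window at the same angle: upright plates 6 mm thick along the rim's direction, 16 mm wide radially (69 to 85 mm from the axis), standing 28 mm up from the disc's top face (tops 90 mm above the bench). Neighbours are 90 degrees apart, some 109 mm centre to centre. This entry's origin is on the axis at the disc's top face, turning with the disc.
- amber_tab (a point): Middle of the tab beside the amber window: 77 mm from the axis, 14 mm above the disc's top face, 76 mm above the bench.
- amber_window (a point): Centre of the amber window, 46 mm from the axis, on the disc's top.
- turret_knob: Brass knob in the middle of the disc, 22 mm in diameter and 22 mm tall, for lifting the turret off; not to be touched. Origin at its foot on the axis.
- turret_seat (a joint): How far the turret is lifted off its seat, m: 0 seated. The turret simply rests there by its weight (about 0.5 kg).
- lamp_button (a joint): Lamp push button: 0 up, 0.006 m fully down; fully down takes 5 N and it springs back when let go.
- lamp_button_top (a point): Centre of the top of the round red button cap, 32 mm in diameter, pressed straight down. It stands on the case 135 mm from the turret axis along the viewer's +y.
- jar_green: Green glass-colour jar, 42 mm in diameter, 60 mm tall, loose, behind the viewer. Origin at the centre of its underside. To be left alone.
- jar_amber: Amber glass-colour jar, 42 mm in diameter, 60 mm tall, loose, behind the viewer. Origin at the centre of its underside. To be left alone.
- jar_blue: Blue glass-colour jar, 42 mm in diameter, 60 mm tall, loose, behind the viewer. Origin at the centre of its underside. To be left alone.
- screwdriver: Screwdriver with a yellow handle lying loose to the right of the viewer, handle to its -x. To be left alone.
- mug: White mug, 72 mm in diameter, 85 mm tall, loose, to the left. Origin at the centre of its underside. To be left alone.
- brass_mould: Stepped round brass mould, 52 mm in diameter, 40 mm tall, loose, to the right. Origin at the centre of its underside. To be left alone.

How it is judged:
By the outcome, as a careful person would: the job done as asked, in the order asked, and still so for the second after the job is handed in, with the robot touching nothing.
It also fails if it takes over 67 s, if anything falls off the work surface, if the arm or the gripper's body presses on something with over 40 N, if the wrist force passes 120 N, or if a joint passes its speed limit or range.

ROBOT

A 6-joint arm with a two-finger parallel gripper is mounted at the origin on the work surface. World frame = base frame: x ahead of the robot, y to its left, z up, the work surface at z = 0. Lengths are in m, angles in rad, forces in N, time in s.
With the tool pointing down it reaches from about 0.325 to 1 m from the base axis. Payload 5.1 kg.
Tool frame: the origin (TCP) lies midway between the tips of the shut fingers; the grasp point (between the pads) lies 19 mm behind it (ctrl.pinch_z is the distance from the TCP to the grasp point, in m); y points along the fingers, x is the direction in which the jaws open and shut, and the axes are right-handed (so a half turn about y gives the same grasp; the last joint's range is limited). The gripper opens to 85 mm and grips with 20 to 120 N. Pads are 22 mm wide; open, the fingers measure 114 mm over their backs; the gripper's body (76 mm by 85 mm) begins 54 mm behind the grasp point. The pads swing forward as they close: fully open they stand 13 mm farther back than shut.
Start: joints at [1.114, 0.124, 1.65, -0, 1.367, -0.083], TCP at [0.237, 0.605, 0.231] pointing down, gripper open.
Joint ranges: [-2.61, 2.61], [-1.02, 2.33], [0.03, 2.71], [-1.35, 4.49], [0.32, 2.68], [-2.91, 2.91]. Speed limits (rad/s): [2.57, 2.57, 3.14, 3.14, 3.14, 3.14].

INTERFACE

Orientations are given as a unit quaternion [w, x, y, z].
In Python, from bench import monitor, viewer, workorder, ctrl gives the robot as it stands.
- The arm moves only by the tool arm_command, never from a script. Its argument "rows" is one flat list of numbers, 5 for each row, row after row: the shift along the tool's x, y, z in cm, then the turn about the tool's y in rad, then the finger opening in cm, from 0 to 8.54. In form: [x, y, z, twist, hand, x, y, z, twist, hand, ...]. A call has exactly 8 rows; each row shifts and turns the commanded pose from where the row before left it, along the tool's axes as they then stand; what a row does not reach is not made up. A row lasts 1/10 s, in which the tool goes at most 50 mm and 8.59 degrees, less where a joint would pass 70% of its speed; a pose out of reach is approached as far as the arm can. A call is refused whole if a number of a shift passes 5 or a number of a turn 0.15, either way. A call with a gripper value outside its range is refused whole. The fingers move at their own pace and stop on an object; "squeeze" is the grip in N (left out, the last holds). Time passes only in rows, so rows that do not move let the fingers close, or fill a call up. It gives the time, the measured TCP pose, the force and the opening at its end, in the units of the state.
- monitor.read_state(): the state, without advancing time (a new reading comes with each control period).
- viewer.grab_frame(name): name is "side" or "top" or "wrist"; returns a dict with "img" (480x640x3 uint8, red, green, blue), "camera_matrix" (3x3 intrinsics, pixels), "position" and "orientation" of the camera in the world. Camera axes: x right, y down, z forward; pixel columns grow to the right and rows downward; lengths in m; the calibration is good to about 2 mm. A picture is of the moment at which its call begins. There is no depth.
- workorder.close_job(): hands the job in, once; it reports no verdict.
The state is a dict: "time_s": time; "qpos": joint angles; "joint_velocities": joint speeds; "joint_torque": joint torques, N m; "tool_pos": TCP position; "eef_rot": TCP orientation; "force": force on the tool from outside, world axes, zero at the start; "wrist_torque": the same for the moment, N m; "finger_gap": opening from 0.0 (shut) to 1.0 (fully open).
Only numpy, scipy, OpenCV 4.12 (cv2) and the standard library are available. Lean on these libraries where they do the work, as an engineer would, in place of code of your own. Each camera call takes 0.05 s, during which the arm holds its last target.

## Working session

There is one attempt and no reset: what is moved stays moved. The work goes in short steps, Python scripts to look and compute and a tool call to move; the robot and the scene stay as the last step left them, time stands still between calls to the robot, and variables do not carry over. Pictures are saved under pics/ and viewed, and the job is handed in when it is done.

Besides the shell and the picture viewer there is one more tool, called after "Request:" as name(argument=value, ...) on one line, values as JSON. arm_command: Moves the arm, as the interface text tells. Its arguments: {"type":"object","properties":{"rows":{"type":"array","items":{"type":"number"}},"squeeze":{"type":"number"}},"required":["rows"]}

```bash
ls; mkdir -p pics
python3 - <<'E'
from bench import monitor, viewer, workorder, ctrl
import cv2,numpy as np
s=monitor.read_state()
for k,v in s.items(): print(k,np.round(v,4))
print(ctrl.pinch_z)
for n in("top","side","wrist"):
    f=viewer.grab_frame(n); cv2.imwrite(f"pics/{n}0.png",f["img"][:,:,::-1])
    print(n,f["camera_matrix"],f["position"],f["orientation"])
E
```

```text
pics
time_s 0.0
qpos [ 1.1144  0.1245  1.6517  0.      1.3675 -0.0826]
joint_velocities [-0.0001  0.0008 -0.     -0.0012 -0.0005  0.0005]
joint_torque [-2.00000e-04 -4.23601e+01 -3.65455e+01 -2.00000e-04  7.00000e-03
 -0.00000e+00]
tool_pos [0.2371 0.6046 0.23  ]
eef_rot [-0.5838  0.5846  0.3978 -0.399 ]
force [ 0.7673 -0.4779 -0.4065]
wrist_torque [-0.0456 -0.0534  0.0023]
finger_gap 1.0056
0.0187
top [[482.67063624   0.         323.85848237]
 [  0.         482.67063624 246.55374129]
 [  0.           0.           1.        ]] [5.53642638e-01 9.44585869e-04 1.28166994e+00] [ 0.01533457 -0.70564695  0.70832838 -0.00990664]
side [[525.62707149   0.         319.62835093]
 [  0.         525.62707149 244.34669189]
 [  0.           0.           1.        ]] [ 0.00345476 -0.5665788   0.88121607] [-0.37245787  0.83898001 -0.36542737  0.15443613]
wrist [[409.60893748   0.         318.68187502]
 [  0.         409.60893748 236.5113637 ]
 [  0.           0.           1.        ]] [0.16011457 0.63486306 0.3716807 ] [0.13435014 0.81533196 0.55594216 0.09006747]
```

View pics/top0.png

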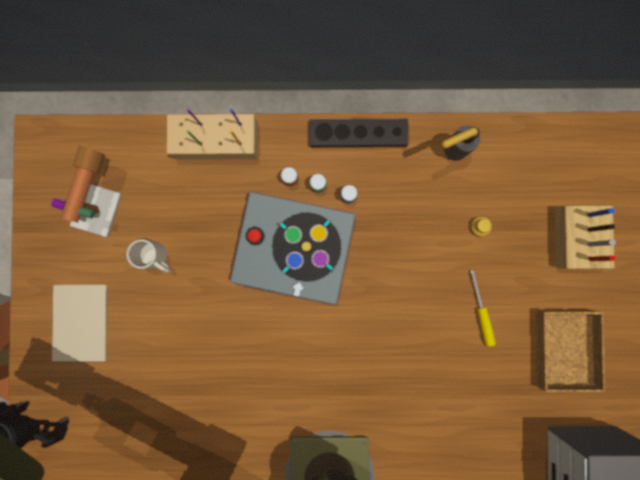

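View pics/side0.png

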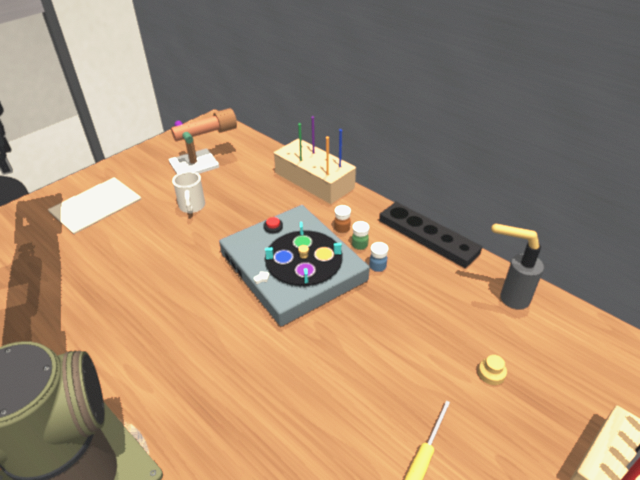

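View pics/wrist0.png

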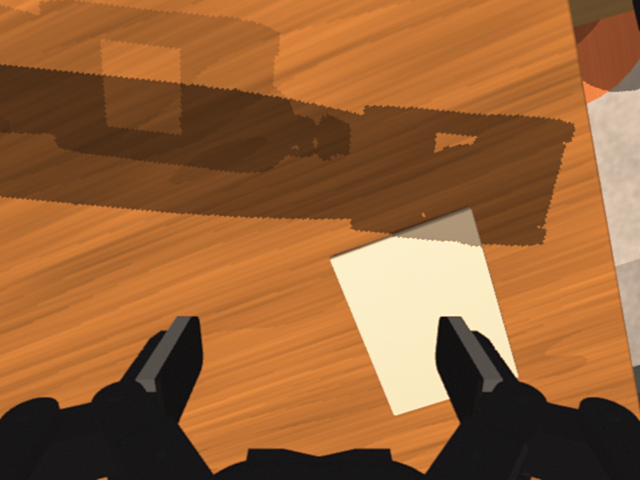

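The top view shows the viewer at about (295,247), with the disc axis at (306,246), pointer at (298,288), button at (255,235), and amber at (318,233). The side view confirms it. Next I'll measure from the two views.

```bash
cat > h.py <<'E'
from bench import monitor, viewer, workorder, ctrl
import cv2,numpy as np
from scipy.spatial.transform import Rotation as R
from scipy.optimize import least_squares
def rot(q): return R.from_quat([q[1],q[2],q[3],q[0]]).as_matrix()
def proj(f,P):
    pc=(np.atleast_2d(P)-f["position"])@rot(f["orientation"])
    uv=pc@f["camera_matrix"].T
    return uv[:,:2]/uv[:,2:]
def ray(f,uv):
    d=rot(f["orientation"])@np.linalg.solve(f["camera_matrix"],[uv[0],uv[1],1]); return np.array(f["position"]),d/np.linalg.norm(d)
def tri(f1,u1,f2,u2):
    A=np.zeros((3,3));b=np.zeros(3)
    for f,u in((f1,u1),(f2,u2)):
        p,d=ray(f,u);M=np.eye(3)-np.outer(d,d);A+=M;b+=M@p
    return np.linalg.solve(A,b)
HS={"green":(50,75),"blue":(108,124),"violet":(138,160),"amber":(20,32),"red":(0,6),"turq":(84,98)}
def blobs(f,box,col,n=1,smin=110,vmin=80,amin=8):
    hsv=cv2.cvtColor(f["img"],cv2.COLOR_RGB2HSV);lo,hi=HS[col]
    m=cv2.inRange(hsv,(lo,smin,vmin),(hi,255,255))
    if col=="red": m|=cv2.inRange(hsv,(174,smin,vmin),(180,255,255))
    x0,y0,x1,y1=box;k=np.zeros_like(m);k[y0:y1,x0:x1]=m[y0:y1,x0:x1]
    c,_,st,ce=cv2.connectedComponentsWithStats(k)
    o=[(st[i,4],*ce[i]) for i in range(1,c) if st[i,4]>=amin]
    return sorted(o,reverse=True)
E
python3 - <<'E'
from h import *
T=viewer.grab_frame("top");S=viewer.grab_frame("side")
for c in HS:
    a=blobs(T,(230,190,360,305),c);b=blobs(S,(215,205,370,322),c)
    print(c,np.round(a[:5],1).tolist(),np.round(b[:5],1).tolist())
    if a and b and c!="turq": print("   ",tri(T,a[0][1:],S,b[0][1:]))
t=cv2.resize(T["img"][185:310,225:365],None,fx=5,fy=5,interpolation=cv2.INTER_CUBIC);cv2.imwrite("pics/t1.png",t[:,:,::-1])
s=cv2.resize(S["img"][200:325,210:375],None,fx=4.5,fy=4.5,interpolation=cv2.INTER_CUBIC);cv2.imwrite("pics/s1.png",s[:,:,::-1])
E
```

```text
green [[133.0, 292.6, 234.2]] [[101.0, 301.9, 240.6]]
    [0.62764807 0.08983958 0.0664825 ]
blue [[144.0, 294.2, 260.0]] [[136.0, 283.0, 256.1]]
    [0.56275134 0.08586878 0.06493391]
violet [[127.0, 319.9, 258.3]] [[107.0, 304.4, 268.6]]
    [0.56644418 0.02137856 0.06640859]
amber [[176.0, 318.4, 232.7], [93.0, 306.0, 246.1]] [[129.0, 323.6, 253.3]]
    [0.63120661 0.02475595 0.06517963]
red [[174.0, 254.0, 235.1]] [[135.0, 272.6, 222.6]]
    [0.62564035 0.18735426 0.06681335]
turq [[30.0, 282.9, 225.6], [29.0, 285.4, 269.4], [28.0, 326.4, 222.9], [25.0, 329.2, 266.8]] [[84.0, 269.0, 253.0], [79.0, 337.0, 248.4], [38.0, 305.5, 277.4], [29.0, 301.0, 229.3]]
```

View pics/t1.png

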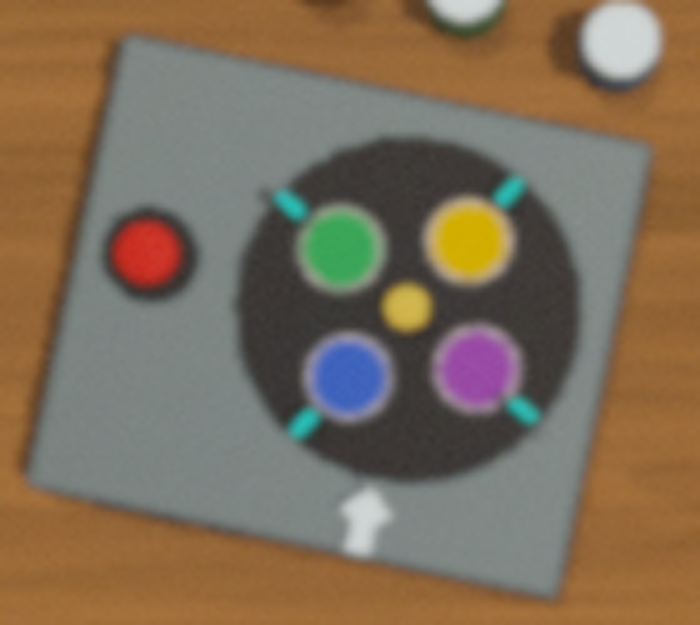

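View pics/s1.png

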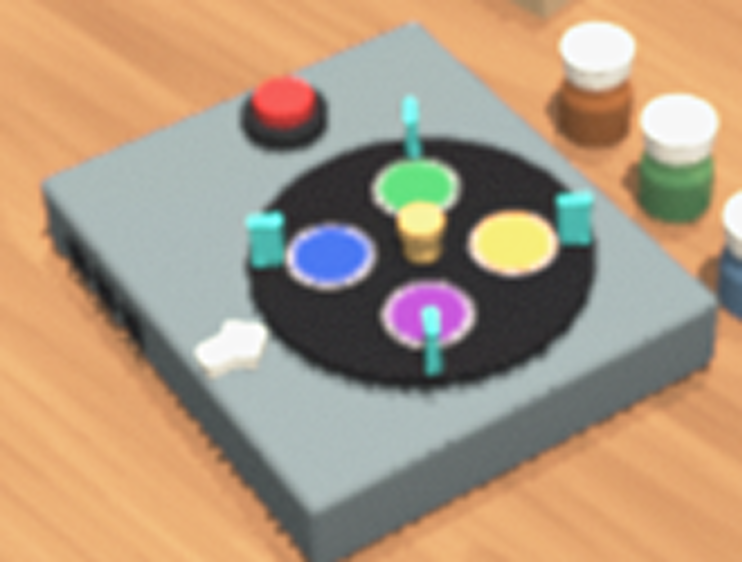

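```bash
cat >> h.py <<'E'
COL=["amber","green","blue","violet"]
def fit(T,S,boxT=(230,190,360,305),boxS=(215,205,370,322),v=None):
    obs=[]
    for f,b in((T,boxT),(S,boxS)):
        for i,c in enumerate(COL+["red"]):
            o=blobs(f,b,c)
            if o and o[0][0]>50: obs.append((f,i,np.array(o[0][1:])))
    def res(p):
        x,y,ps,th,dz=p;r=[]
        for f,i,u in obs:
            if i<4: a=ps+np.pi+th+i*np.pi/2;P=[x+.046*np.cos(a),y+.046*np.sin(a),.062+dz]
            else: P=[x-.135*np.sin(ps),y+.135*np.cos(ps),.066+dz]
            r+=list(proj(f,P)[0]-u)
        return np.array(r)
    s=least_squares(res,[.597,.0555,-.21,2.62 if v is None else v,0],loss="soft_l1")
    return s.x,res(s.x)
E
python3 - <<'E'
from h import *
T=viewer.grab_frame("top");S=viewer.grab_frame("side")
p,r=fit(T,S);print(p,np.round(r,1))
a=np.zeros(2);print("tool axes cols\n",np.round(rot(monitor.read_state()["eef_rot"]),3))
# tabs check
x,y,ps,th,dz=p
for i in range(4):
    an=ps+np.pi+th+i*np.pi/2;P=[x+.077*np.cos(an),y+.077*np.sin(an),.09]
    print(COL[i],np.degrees(an)%360,proj(T,P)[0],proj(S,P)[0])
print("pointer",proj(T,[x-.092*np.cos(ps),y-.092*np.sin(ps),.06]),proj(S,[x-.092*np.cos(ps),y-.092*np.sin(ps),.06]))
E
```

```text
[ 0.59686716  0.05542856 -0.21123856  2.62437892  0.00332263] [-0.4  0.4 -0.4  0.3 -0.4  0.4 -0.3  0.4 -0.5  0.5  0.6 -0.1  0.6  0.4
  0.4 -0.2  0.8  0.4  0.3 -0.7]
tool axes cols
 [[ 0.365 -0.    -0.931]
 [ 0.931 -0.     0.365]
 [-0.    -1.     0.   ]]
amber 318.2627583694131 [326.13545596 223.08040375] [337.88563306 244.17208657]
green 48.26275836941312 [282.23666672 225.76629   ] [301.29581773 224.24781962]
blue 138.26275836941312 [284.77164572 269.71269362] [268.72016429 248.93574948]
violet 228.26275836941318 [328.81659273 267.04030362] [305.78109888 271.11663046]
pointer [[298.47692117 282.39522903]] [[268.76971361 273.15861824]]
```

The fit is good: axis at (0.597, 0.0555), yaw -0.211, turret 2.624 rad, residuals under 1 px and heights within 3 mm of the text. So I need a clockwise turn of 2.62 rad. I'll push the green tab along an arc with shut fingers.

Request:
arm_command(rows=[-1,0,-1.8,0,0,-2,0,-3.5,0,0,-2,0,-3.5,0,0,-2,0,-3.5,0,0,-2,0,-3.5,0,0,-2,0,-3.5,0,0,-2,0,-3.5,0,0,-2,0,-3.5,0,0], squeeze=20)

```text
time_s: 1.15
tool_pos: [0.4285, 0.367, 0.2315]
eef_rot: [-0.584, 0.584, 0.398, -0.398]
force: [0.7, -0.4, 0.6]
finger_gap: 0.001
```

Request:
arm_command(rows=[-2,0,-3.5,0,0,-2,0,-3.5,0,0,-2,0,-3.5,0,0,-2,0,-3.5,0,0,-2,0,-3.5,0,0,-2,0,-3.5,0,0,-2,0,-3,-0.02,0,0,0,0,0,0])

```text
time_s: 1.95
tool_pos: [0.6015, 0.1469, 0.2313]
eef_rot: [-0.581, 0.582, 0.403, -0.403]
force: [0.0, 0.6, 0.7]
finger_gap: -0.001
```

```bash
cat >> h.py <<'E'
AX=np.array([.597,.0555])
def where():
    s=monitor.read_state();p=s["tool_pos"];M=rot(s["eef_rot"]);d=np.array(p[:2])-AX
    print("t",round(s["time_s"],2),"p",np.round(p,4),"r",round(np.hypot(*d),4),"alpha",round(np.degrees(np.arctan2(d[1],d[0])),2),"phi",round(np.degrees(np.arctan2(M[1,0],M[0,0])),2),"F",np.round(s["force"],2),"gap",round(s["finger_gap"],3),"q",np.round(s["qpos"],2))
    return np.array(p),M
def to(P):
    p,M=where();print("tool cm",np.round(100*(M.T@(np.array(P)-p)),2))
def save(f,n,box=None,k=1):
    im=f["img"]
    if box: im=im[box[1]:box[3],box[0]:box[2]]
    cv2.imwrite("pics/"+n+".png",cv2.resize(im,None,fx=k,fy=k,interpolation=cv2.INTER_CUBIC)[:,:,::-1])
E
python3 -c "
from h import *
a=np.radians(70);to([AX[0]+.077*np.cos(a),AX[1]+.077*np.sin(a),.11])
save(viewer.grab_frame('wrist'),'w1');save(viewer.grab_frame('side'),'s2')
"
```

```text
t 1.95 p [0.6015 0.1469 0.2313] r 0.0916 alpha 87.19 phi 69.44 F [0.04 0.63 0.67] gap -0.001 q [ 0.15  0.06  1.72 -0.    1.36 -1.06]
tool cm [-1.01 12.13 -2.7 ]
```

View pics/w1.png

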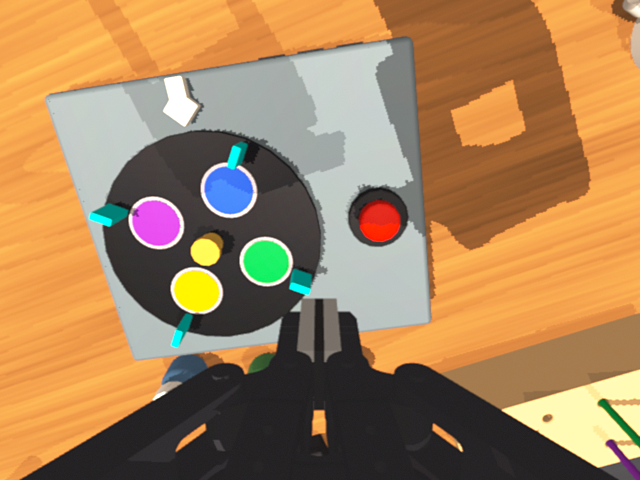

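View pics/s2.png

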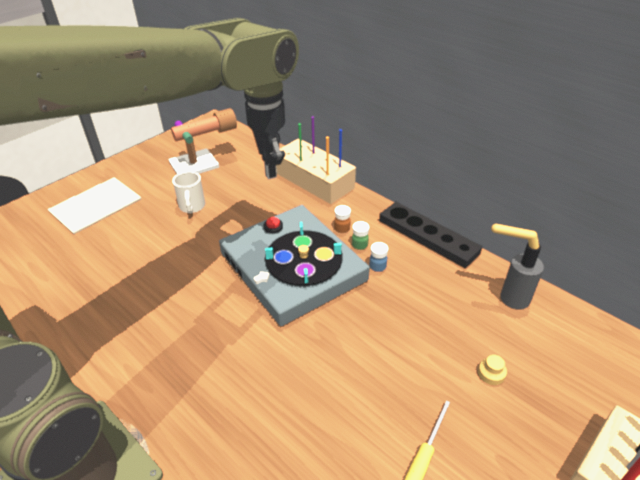

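Request:
arm_command(rows=[-0.5,1,-1.3,-0.01,0,-0.5,2,-1.4,0,0,0,3,0,0,0,0,3,0,0,0,0,2,0,0,0,0,1,0,0,0,0,0,0,0,0,0,0,0,0,0])

```text
time_s: 2.85
tool_pos: [0.6222, 0.1332, 0.1121]
eef_rot: [-0.578, 0.578, 0.408, -0.407]
force: [0.1, 0.6, 0.9]
finger_gap: 0.001
```

```bash
python3 -c "
from h import *
a=np.radians(70);to([AX[0]+.077*np.cos(a),AX[1]+.077*np.sin(a),.070])
save(viewer.grab_frame('wrist'),'w2');save(viewer.grab_frame('side'),'s3',(200,150,400,330),4)
"
```

```text
t 2.85 p [0.6222 0.1332 0.1121] r 0.0816 alpha 72.02 phi 70.35 F [0.12 0.6  0.87] gap 0.001 q [ 0.13  0.19  1.78 -0.    1.17 -1.1 ]
tool cm [-0.46  4.21 -0.28]
```

View pics/w2.png

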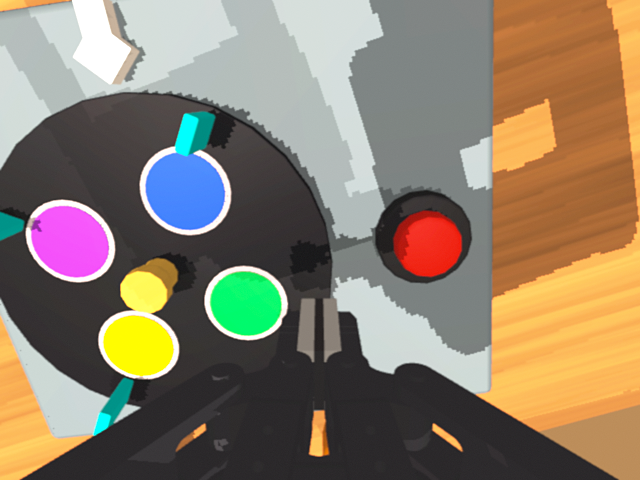

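View pics/s3.png

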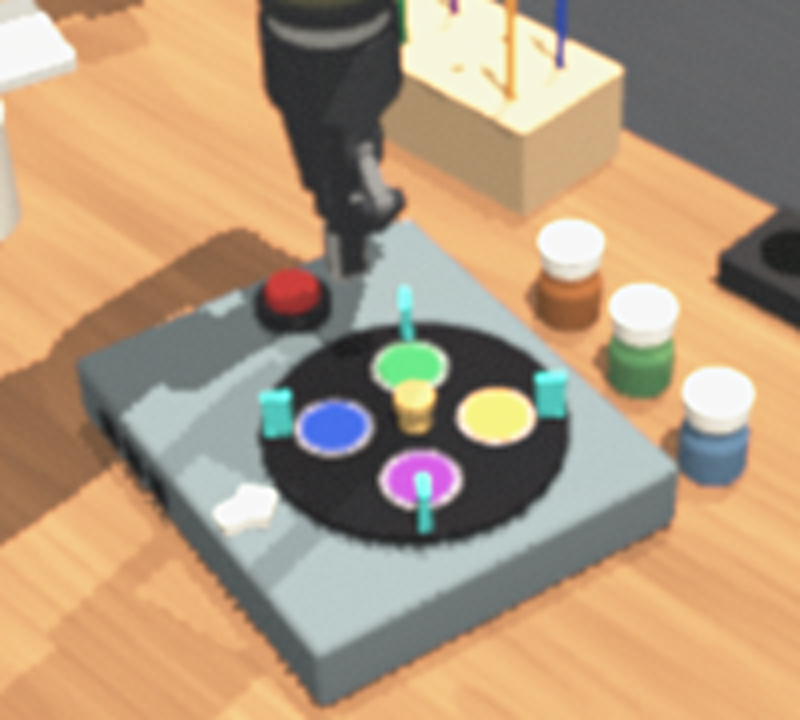

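Request:
arm_command(rows=[-0.4,0.8,-0.3,0,0,0,1,0,0,0,0,1,0,0,0,0,0.9,0,0,0,0,0.5,0,0,0,0,0,0,0,0,0,0,0,0,0,0,0,0,0,0])

```text
time_s: 3.75
tool_pos: [0.6237, 0.1282, 0.0699]
eef_rot: [-0.578, 0.578, 0.407, -0.407]
force: [0.7, 0.5, -0.5]
finger_gap: 0.001
```

Request:
arm_command(rows=[-0.02,0,-0.4,0.05,0,-0.04,0,-0.77,0.1,0,-0.04,0,-0.77,0.1,0,-0.04,0,-0.77,0.1,0,-0.04,0,-0.77,0.1,0,-0.02,0,-0.4,0.05,0,0,0,0,0,0,0,0,0,0,0])

```text
time_s: 4.55
tool_pos: [0.6552, 0.1066, 0.0699]
eef_rot: [-0.661, 0.661, 0.252, -0.251]
force: [-0.2, 1.7, 0.4]
finger_gap: -0.001
```

```bash
python3 -c "
from h import *
where();save(viewer.grab_frame('wrist'),'w4');save(viewer.grab_frame('side'),'s4',(200,150,400,330),4)
"
```

```text
t 4.55 p [0.6552 0.1066 0.0699] r 0.0774 alpha 41.31 phi 41.72 F [-0.24  1.73  0.4 ] gap -0.001 q [ 0.08  0.29  1.74  0.    1.11 -0.65]
```

View pics/s4.png

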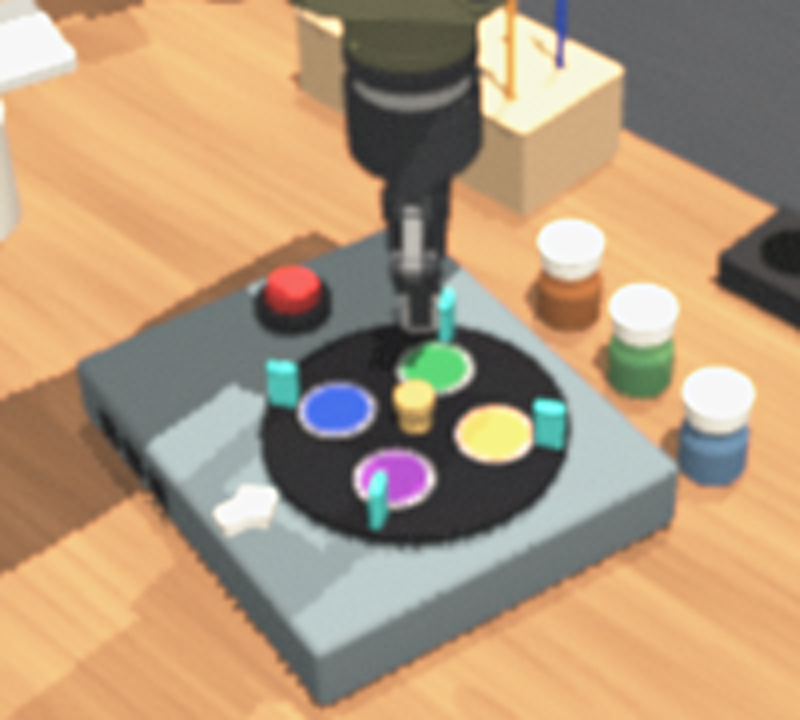

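View pics/w4.png

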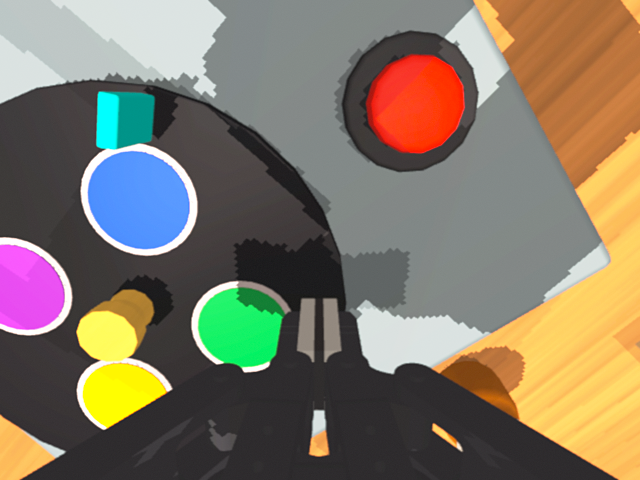

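The green tab is moving with the fingers and the force is low. I'll continue the arc.

Request:
arm_command(rows=[-0.04,0,-0.77,0.1,0,-0.04,0,-0.77,0.1,0,-0.04,0,-0.77,0.1,0,-0.04,0,-0.77,0.1,0,-0.04,0,-0.77,0.1,0,-0.04,0,-0.77,0.1,0,-0.04,0,-0.77,0.1,0,-0.04,0,-0.77,0.1,0])

```text
time_s: 5.45
tool_pos: [0.6742, 0.0501, 0.0697]
eef_rot: [0.707, -0.706, 0.027, -0.027]
force: [-1.5, 3.5, 0.8]
finger_gap: 0.001
```

```bash
python3 -c "
from h import *
where()
"
```

```text
t 5.45 p [0.6742 0.0501 0.0697] r 0.0774 alpha -4.04 phi -4.38 F [-1.48  3.52  0.84] gap 0.001 q [-0.01  0.32  1.71  0.    1.12  0.07]
```

Request:
arm_command(rows=[-0.04,0,-0.77,0.1,0,-0.04,0,-0.77,0.1,0,-0.04,0,-0.77,0.1,0,-0.04,0,-0.77,0.1,0,-0.04,0,-0.77,0.1,0,-0.04,0,-0.77,0.1,0,0,0,0,0,0,0,0,0,0,0])

```text
time_s: 6.25
tool_pos: [0.6576, 0.0068, 0.0696]
eef_rot: [-0.668, 0.668, -0.232, 0.233]
force: [-0.2, 0.1, 0.6]
finger_gap: -0.002
```

```bash
python3 -c "
from h import *
where();save(viewer.grab_frame('wrist'),'w5');save(viewer.grab_frame('side'),'s5',(200,150,400,330),4)
"
```

```text
t 6.25 p [0.6576 0.0068 0.0696] r 0.0777 alpha -38.76 phi -38.41 F [-0.21  0.11  0.63] gap -0.002 q [-0.07  0.28  1.75 -0.    1.11  0.6 ]
```

View pics/s5.png

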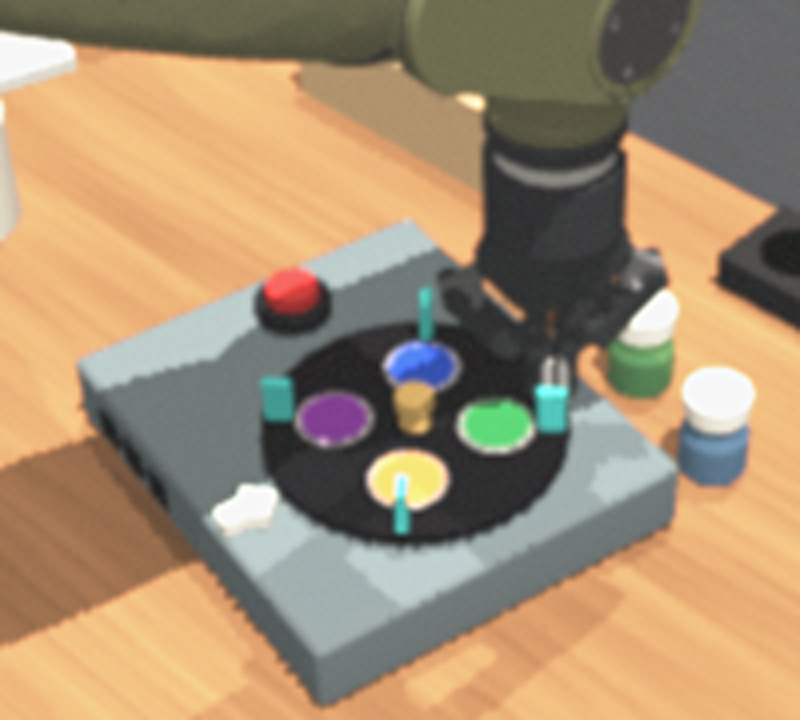

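View pics/w5.png

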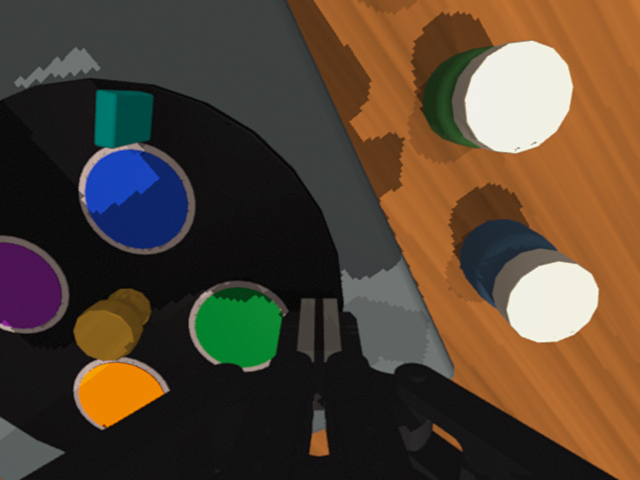

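Push is tracking well. Now I'll measure the turret angle with the fingers in place, to work out the remaining push.

```bash
cat >> h.py <<'E'
VP=(.597,.0555,-.2112)
def ang(f,box,g,cols=COL,dz=.003,amin=50):
    o=[]
    for i,c in enumerate(COL):
        if c not in cols: continue
        b=blobs(f,box,c,vmin=40)
        if not b or b[0][0]<amin: continue
        # intersect ray with z plane
        p,d=ray(f,b[0][1:]);P=p+d*((.062+dz-p[2])/d[2]);v=P[:2]-VP[:2]
        t=np.arctan2(v[1],v[0])-VP[2]-np.pi-i*np.pi/2
        o.append((c,b[0][0],round(float(np.hypot(*v)),4),round(float(g+(t-g+np.pi)%(2*np.pi)-np.pi),4)))
    return o
E
python3 -c "
from h import *
where()
S=viewer.grab_frame('side');T=viewer.grab_frame('top');W=viewer.grab_frame('wrist')
print(ang(S,(215,205,370,322),1.2));print(ang(T,(230,190,360,305),1.2));print(ang(W,(0,0,640,480),1.2,amin=300))
"
```

```text
t 6.35 p [0.6576 0.0069 0.0694] r 0.0777 alpha -38.75 phi -38.45 F [ 0.37 -0.08  0.29] gap -0.002 q [-0.07  0.28  1.75 -0.    1.11  0.6 ]
[('amber', np.int32(104), 0.0444, 0.9006), ('green', np.int32(128), 0.0452, 0.9014), ('blue', np.int32(117), 0.0473, 0.9198), ('violet', np.int32(125), 0.047, 0.9063)]
[('amber', np.int32(60), 0.0039, 3.7505), ('green', np.int32(69), 0.0466, 0.7485)]
[('green', np.int32(5499), 0.0454, 0.9661), ('blue', np.int32(7905), 0.048, 0.8878), ('violet', np.int32(4238), 0.0392, 0.8299)]
```

Request:
arm_command(rows=[-0.04,0,-0.77,0.1,0,-0.04,0,-0.77,0.1,0,-0.04,0,-0.77,0.1,0,-0.04,0,-0.77,0.1,0,-0.04,0,-0.77,0.1,0,-0.04,0,-0.77,0.1,0,-0.04,0,-0.77,0.1,0,-0.04,0,-0.77,0.1,0])

```text
time_s: 7.3
tool_pos: [0.6054, -0.0214, 0.0696]
eef_rot: [0.524, -0.522, 0.475, -0.477]
force: [3.0, 1.5, -2.1]
finger_gap: 0.003
```

Request:
arm_command(rows=[0,0,0,0,0,0,0,0,0,0,0,0,0,0,0,0,0,0,0,0,0,0,0,0,0,0,0,0,0,0,0,0,0,0,0,0,0,0,0,0])

```text
time_s: 8.1
tool_pos: [0.6046, -0.0217, 0.0693]
eef_rot: [-0.524, 0.524, -0.475, 0.475]
force: [0.2, -0.5, -0.0]
finger_gap: -0.002
```

```bash
python3 -c "
from h import *
where()
S=viewer.grab_frame('side');T=viewer.grab_frame('top');W=viewer.grab_frame('wrist')
print(ang(S,(215,205,370,322),0));print(ang(T,(230,190,360,305),0));save(S,'s6',(200,150,400,330),4);save(W,'w6');save(T,'t6',(225,185,365,310),5)
"
```

```text
t 8.1 p [ 0.6046 -0.0217  0.0693] r 0.0775 alpha -84.36 phi -84.39 F [ 0.23 -0.49 -0.01] gap -0.002 q [-0.12  0.18  1.88 -0.    1.09  1.35]
[('green', np.int32(122), 0.0452, 0.0683), ('violet', np.int32(115), 0.0466, 0.1277)]
[('amber', np.int32(69), 0.0006, -1.872), ('blue', np.int32(87), 0.0473, 0.199), ('violet', np.int32(120), 0.0447, 0.0891)]
```

View pics/s6.png

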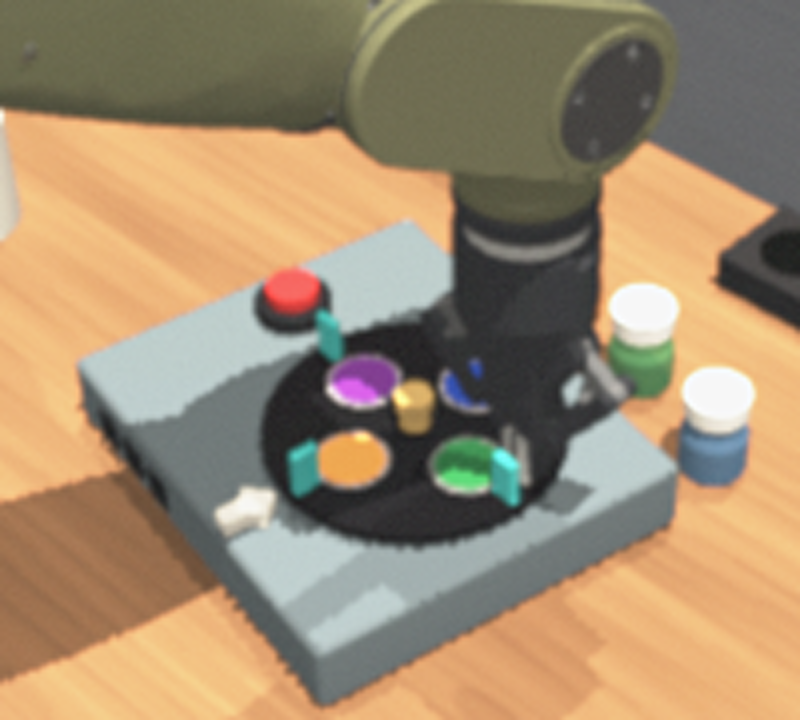

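View pics/t6.png

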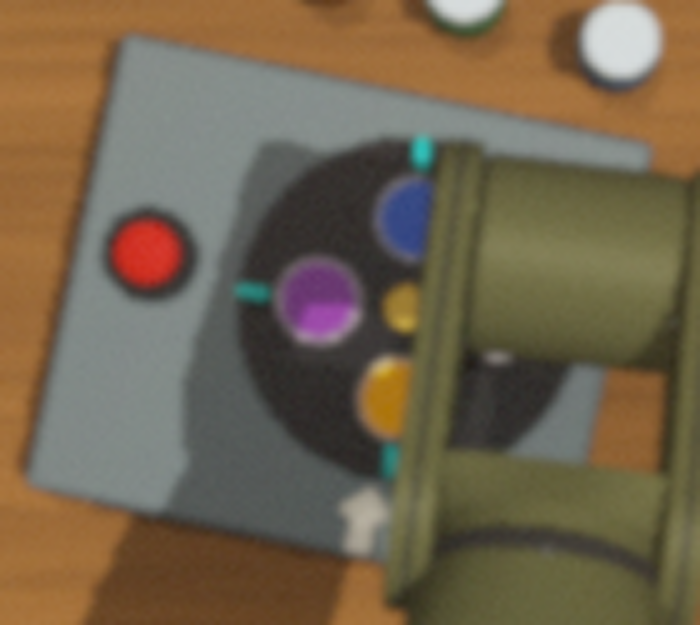

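Request:
arm_command(rows=[-0.01,0,-0.19,0.025,0,0,0,-0.19,0.025,0,-0.01,0,-0.19,0.025,0,0,0,-0.19,0.025,0,0,0,0,0,0,0,0,0,0,0,0,0,0,0,0,0,0,0,0,0])

```text
time_s: 9.05
tool_pos: [0.5969, -0.022, 0.0694]
eef_rot: [0.499, -0.5, 0.501, -0.501]
force: [1.9, -1.3, 0.6]
finger_gap: -0.003
```

```bash
python3 -c "
from h import *
where()"
```

```text
t 9.05 p [ 0.5969 -0.022   0.0694] r 0.0775 alpha -90.05 phi -90.12 F [ 1.86 -1.32  0.56] gap -0.003 q [-0.13  0.16  1.9  -0.    1.08  1.45]
```

Request:
arm_command(rows=[0,0,0.5,0,0,0,0,0.5,0,0,0,-1,0,0,0,0,-2,0,0,0,0,-3,0,0,0,0,-3,0,0,0,0,-2,0,0,0,0,0,0,0,0])

```text
time_s: 9.85
tool_pos: [0.6093, -0.0221, 0.1843]
eef_rot: [-0.501, 0.498, -0.498, 0.503]
force: [0.6, 0.0, 0.6]
finger_gap: 0.005
```

```bash
python3 -c "
from h import *
where()
S=viewer.grab_frame('side');T=viewer.grab_frame('top');W=viewer.grab_frame('wrist')
print(ang(S,(215,205,370,322),0));print(ang(T,(230,190,360,305),0));save(S,'s7',(200,150,400,330),4);save(W,'w7');save(T,'t7',(225,185,365,310),5)
"
```

```text
t 9.85 p [ 0.6093 -0.0221  0.1843] r 0.0785 alpha -81.0 phi -90.12 F [0.6  0.02 0.6 ] gap 0.005 q [-0.12  0.07  1.79  0.    1.28  1.45]
[('amber', np.int32(53), 0.0479, 0.1764), ('green', np.int32(118), 0.0448, -0.0357), ('blue', np.int32(127), 0.0448, 0.0225), ('violet', np.int32(119), 0.0468, 0.0375)]
[('violet', np.int32(126), 0.0453, -0.0032)]
```

View pics/s7.png

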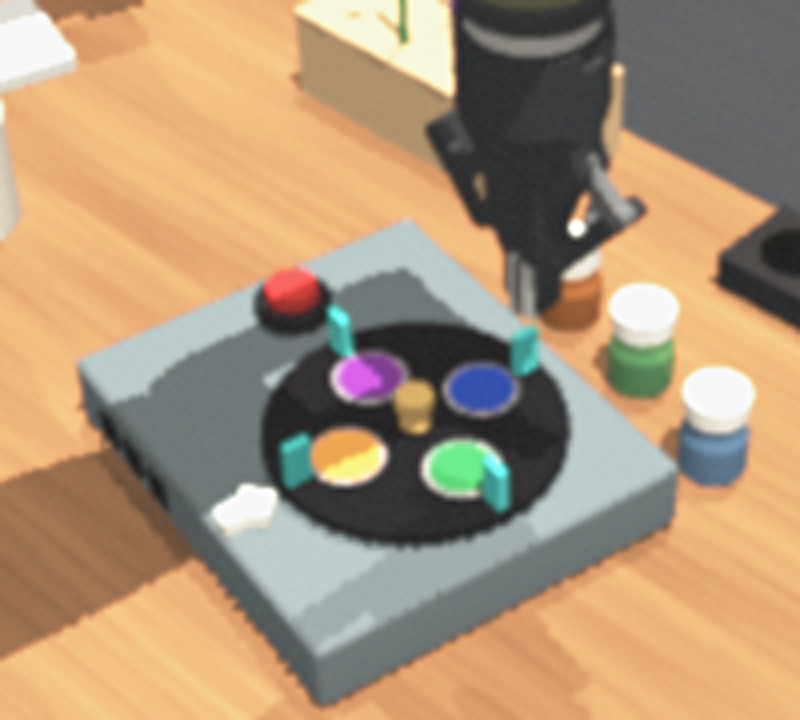

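View pics/w7.png

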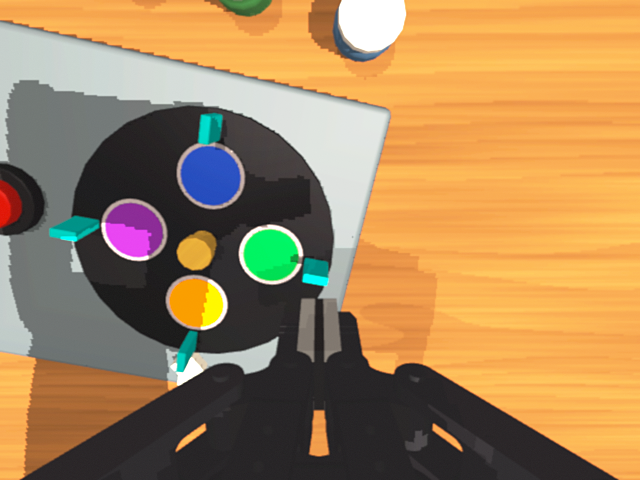

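View pics/t7.png

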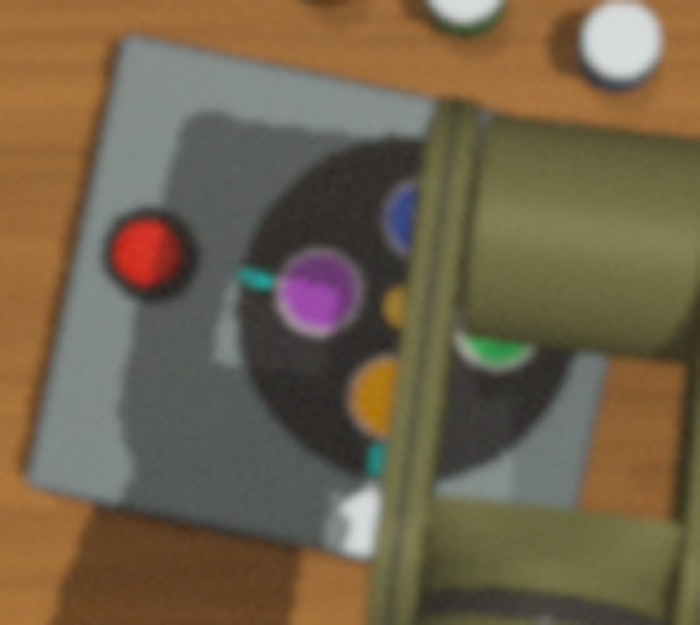

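Turret looks within a few hundredths of zero. I'll take a clean view of it with the wrist camera from higher up.

Request:
arm_command(rows=[0,-2,0,-0.14,0,0,-2,0,-0.14,0,0,-2,0,-0.14,0,0,-2,0,-0.14,0,0,-2,0,-0.14,0,0,-2,0,-0.14,0,0,-1.5,0,-0.14,0,0,0,0,-0.14,0])

```text
time_s: 10.8
tool_pos: [0.6074, -0.0219, 0.3151]
eef_rot: [0.69, -0.689, 0.156, -0.157]
force: [0.4, 1.0, 0.5]
finger_gap: 0.001
```

Request:
arm_command(rows=[0,0,0,-0.14,0,0,0,0,-0.14,0,0,0,0,-0.14,0,0,0,0,-0.04,0,-0.6,0,1.8,0,0,-0.6,0,1.9,0,0,0,0,0,0,0,0,0,0,0,0])

```text
time_s: 11.6
tool_pos: [0.5942, 0.0157, 0.3132]
eef_rot: [-0.707, 0.707, 0.002, -0.003]
force: [-0.5, 0.3, -0.7]
finger_gap: 0.004
```

```bash
python3 -c "
from h import *
where()
S=viewer.grab_frame('side');T=viewer.grab_frame('top');W=viewer.grab_frame('wrist')
print(ang(S,(215,205,370,322),0));print(ang(T,(230,190,360,305),0));print(ang(W,(0,0,640,480),0,amin=300));save(S,'s8',(200,150,400,330),4);save(W,'w8')
np.savez('w8.npz',**W)
"
```

```text
t 11.6 p [0.5942 0.0157 0.3132] r 0.0399 alpha -94.05 phi 0.45 F [-0.45  0.35 -0.72] gap 0.004 q [-0.06 -0.04  1.68 -0.    1.5  -0.07]
[('amber', np.int32(125), 0.0474, 0.0096), ('green', np.int32(119), 0.0448, -0.0334), ('blue', np.int32(124), 0.045, 0.0256), ('violet', np.int32(119), 0.0469, 0.0368)]
[('amber', np.int32(160), 0.0466, 0.0365)]
[('amber', np.int32(1306), 0.0461, -0.0046), ('green', np.int32(1087), 0.0448, 0.0046), ('blue', np.int32(1205), 0.0451, 0.035), ('violet', np.int32(1363), 0.0465, 0.0276)]
```

View pics/w8.png

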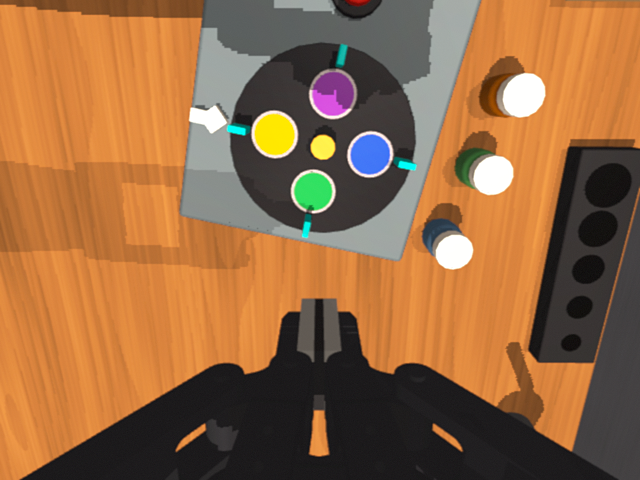

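View pics/s8.png

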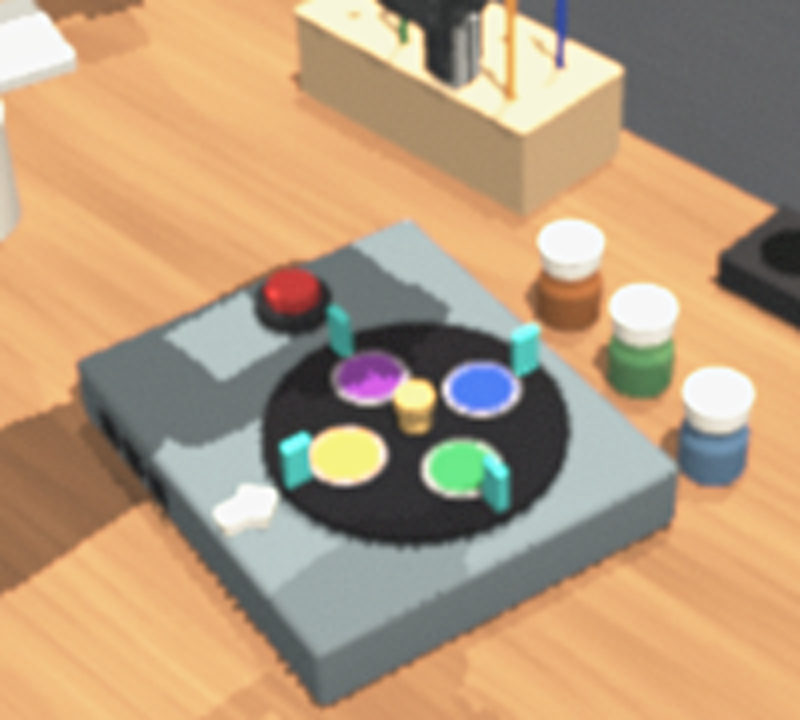

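Run:
```python
from h import *
from h import *
W=dict(np.load('w8.npz'))
def pl(u,z):
    p,d=ray(W,u);return (p+d*((z-p[2])/d[2]))[:2]
w=[]
for c in COL:
    b=blobs(W,(180,20,480,260),c)[0]
    # convex hull of component incl. shadow
    hsv=cv2.cvtColor(W["img"],cv2.COLOR_RGB2HSV);lo,hi=HS[c]
    m=cv2.inRange(hsv,(lo,100,30),(hi,255,255));n,l,st,ce=cv2.connectedComponentsWithStats(m)
    k=l[int(b[2]),int(b[1])];cn,_=cv2.findContours((l==k).astype(np.uint8),cv2.RETR_EXTERNAL,cv2.CHAIN_APPROX_NONE)
    e=cv2.fitEllipse(cv2.convexHull(max(cn,key=cv2.contourArea)));w.append(pl(e[0],.062));print(c,np.round(e[0],2),np.round(e[1],1))
w=np.array(w);C=w.mean(0);print("centre",C,"r",np.hypot(*(w-C).T))
a=[np.arctan2(*(w[i]-C)[::-1])-i*np.pi/2 for i in range(4)];a=np.unwrap(np.mod(a,2*np.pi));print("amber dirs",a,a.mean())
# pointer
hsv=cv2.cvtColor(W["img"],cv2.COLOR_RGB2HSV)
im=W["img"].astype(int);m=((im.min(2)>190)).astype(np.uint8);k=np.zeros_like(m);k[95:140,182:232]=m[95:140,182:232]
ys,xs=np.nonzero(k);print(len(xs),xs.max(),ys[xs==xs.max()])
cm=pl((xs.mean(),ys.mean()),.06);v=cm-C;print("pointer centroid dir",np.arctan2(v[1],v[0])%(2*np.pi),np.hypot(*v))
tip=pl((xs.max()+.0,ys[xs>=xs.max()-1].mean()),.06);v=tip-C;print("tip dir",np.arctan2(v[1],v[0])%(2*np.pi),np.hypot(*v))
cv2.imwrite("pics/ptr.png",cv2.resize(W["img"][70:200,170:300],None,fx=6,fy=6,interpolation=cv2.INTER_CUBIC)[:,:,::-1])
```

```text
amber [274.23 133.99] [39.9 41.7]
green [312.73 191.21] [37.1 37.4]
blue [369.86 154.07] [38.4 39.8]
violet [332.67  93.43] [40.4 43.2]
centre [0.59667944 0.05614316] r [0.04595018 0.04604966 0.04601335 0.04599396]
amber dirs [2.94453808 2.94487455 2.94574994 2.9462477 ] 2.9453525644388305
608 226 [122]
pointer centroid dir 2.930859436587878 0.10901465188718742
tip dir 2.924996609673633 0.09199191255154579
```

View pics/ptr.png

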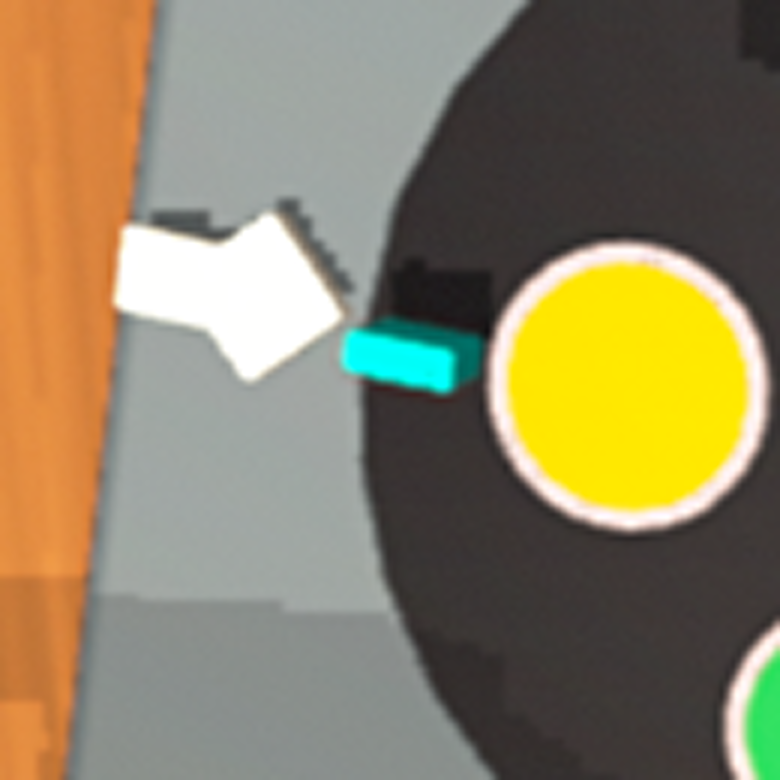

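Relative to the pointer tip, pointer centroid and button yaw, the turret is at about +0.015 rad (0.9°). I'll make a final 1 mm nudge at the same green tab contact.

Request:
arm_command(rows=[0.8,0,-1.9,0.1,0,0.99,0,-1.8,0.14,0,0,2,0,0.14,0,0,2,0,0.14,0,0,2,0,0.14,0,0,2,0,0.14,0,0,2,0,0.14,0,0,2,0,0.14,0])

```text
time_s: 12.55
tool_pos: [0.6111, -0.0234, 0.1934]
eef_rot: [-0.606, 0.607, -0.364, 0.363]
force: [-1.3, 0.5, 0.8]
finger_gap: 0.003
```

Request:
arm_command(rows=[0,2,0,0.14,0,0,2,0,0.14,0,0,2,0,0.14,0,0,2,0,0.08,0,0,1,0,0,0,0,0,0,0,0,0,0,0,0,0,0,0,0,0,0])

```text
time_s: 13.35
tool_pos: [0.612, -0.023, 0.1059]
eef_rot: [-0.5, 0.499, -0.5, 0.501]
force: [-0.3, 0.2, 0.2]
finger_gap: -0.003
```

```bash
python3 -c "
from h import *
to([.607,-.022,.0694])"
```

```text
t 13.35 p [ 0.612  -0.023   0.1059] r 0.0799 alpha -79.15 phi -90.1 F [-0.27  0.2   0.25] gap -0.003 q [-0.13  0.15  1.84 -0.    1.15  1.45]
tool cm [-0.1   3.65 -0.51]
```

Request:
arm_command(rows=[-0.1,1,0,0,0,0,1,0,0,0,0,1,0,0,0,0,0.6,0,0,0,0,0,0,0,0,0,0,-0.3,0,0,0,0,-0.4,0,0,0,0,-0.4,0,0])

```text
time_s: 14.15
tool_pos: [0.6, -0.0218, 0.0688]
eef_rot: [-0.5, 0.499, -0.5, 0.501]
force: [0.4, -0.2, 0.4]
finger_gap: 0.001
```

```bash
python3 -c "
from h import *
to([.5957,-.022,.0694])"
```

```text
t 14.15 p [ 0.6    -0.0218  0.0688] r 0.0773 alpha -87.76 phi -90.12 F [ 0.42 -0.23  0.42] gap 0.001 q [-0.13  0.17  1.89 -0.    1.08  1.45]
tool cm [ 0.02 -0.06 -0.43]
```

Request:
arm_command(rows=[0,0,-0.1,0,0,0,0,-0.1,0,0,0,0,-0.1,0,0,0,0,-0.1,0,0,0,0,0,0,0,0,0,0,0,0,0,0,0,0,0,0,0,0,0,0])

```text
time_s: 14.95
tool_pos: [0.5964, -0.0217, 0.0685]
eef_rot: [-0.5, 0.499, -0.5, 0.501]
force: [2.6, 0.9, 0.1]
finger_gap: -0.006
```

```bash
python3 -c "
from h import *
to([.5957,-.022,.0694])"
```

```text
t 14.95 p [ 0.5964 -0.0217  0.0685] r 0.0772 alpha -90.43 phi -90.13 F [2.64 0.94 0.06] gap -0.006 q [-0.13  0.16  1.9   0.    1.08  1.45]
tool cm [ 0.03 -0.09 -0.07]
```

Request:
arm_command(rows=[0,0,-0.06,0,0,0,0,-0.06,0,0,0,0,0,0,0,0,0,0,0,0,0,0,0,0,0,0,0,0,0,0,0,0,0,0,0,0,0,0,0,0])

```text
time_s: 15.75
tool_pos: [0.5948, -0.0217, 0.0684]
eef_rot: [0.499, -0.499, 0.501, -0.501]
force: [2.8, 1.5, -1.1]
finger_gap: -0.0
```

```bash
python3 -c "
from h import *
to([.5957,-.022,.0694])"
```

```text
t 15.75 p [ 0.5948 -0.0217  0.0684] r 0.0773 alpha -91.6 phi -90.13 F [ 2.77  1.55 -1.13] gap -0.0 q [-0.13  0.16  1.9   0.    1.08  1.45]
tool cm [ 0.03 -0.1   0.09]
```

Request:
arm_command(rows=[0,0,0.5,0,0,0,0,0.5,0,0,0,-1,0,0,0,0,-2,0,0,0,0,-3,0,-0.14,0,0,-3,0,-0.14,0,0,-3,0,-0.14,0,0,-3,0,-0.14,0])

```text
time_s: 16.55
tool_pos: [0.6044, -0.0219, 0.2201]
eef_rot: [-0.619, 0.62, -0.341, 0.341]
force: [-0.2, -0.7, 0.1]
finger_gap: -0.001
```

Request:
arm_command(rows=[0,-4,0,-0.14,0,0,-4,0,-0.14,0,0,-1,0,-0.14,0,0,0,0,-0.14,0,0,0,0,-0.14,0,0,0,0,-0.14,0,0,0,0,-0.14,0,0,0,0,-0.03,0])

```text
time_s: 17.35
tool_pos: [0.6045, -0.0219, 0.3088]
eef_rot: [-0.707, 0.707, -0.001, 0.0]
force: [-0.6, -0.3, 0.2]
finger_gap: -0.001
```

Request:
arm_command(rows=[-0.5,0,2,0,0,-0.5,0,2,0,0,0,0,1,0,0,0,0,0,0,0,0,0,0,0,0,0,0,0,0,0,0,0,0,0,0,0,0,0,0,0])

```text
time_s: 18.15
tool_pos: [0.595, 0.0278, 0.3083]
eef_rot: [-0.707, 0.707, -0.001, 0.001]
force: [0.1, 0.6, 0.1]
finger_gap: 0.002
```

```bash
cat > meas.py <<'E'
from h import *
def meas(W,box=(100,0,540,290)):
    def pl(u,z):
        p,d=ray(W,u);return (p+d*((z-p[2])/d[2]))[:2]
    hsv=cv2.cvtColor(W["img"],cv2.COLOR_RGB2HSV);w=[]
    for c in COL:
        b=blobs(W,box,c)[0];lo,hi=HS[c]
        m=cv2.inRange(hsv,(lo,100,30),(hi,255,255));n,l,st,ce=cv2.connectedComponentsWithStats(m)
        k=l[int(b[2]),int(b[1])];cn,_=cv2.findContours((l==k).astype(np.uint8),cv2.RETR_EXTERNAL,cv2.CHAIN_APPROX_NONE)
        e=cv2.fitEllipse(cv2.convexHull(max(cn,key=cv2.contourArea)));w.append(pl(e[0],.062));print(c,np.round(e[0],2),np.round(e[1],1))
    w=np.array(w);C=w.mean(0);print("centre",C,"r",np.hypot(*(w-C).T))
    a=[np.arctan2(*(w[i]-C)[::-1])-i*np.pi/2 for i in range(4)];a=np.unwrap(np.mod(a,2*np.pi));print("amber dirs",a,a.mean())
    u=proj(W,[C[0]-.109*.978,C[1]+.109*.21,.06])[0];x0,y0=(u-28).astype(int)
    m=((W["img"].astype(int).min(2)>190)).astype(np.uint8);k=np.zeros_like(m);k[y0:y0+56,x0:x0+56]=m[y0:y0+56,x0:x0+56]
    n,l,st,ce=cv2.connectedComponentsWithStats(k);j=1+np.argmax(st[1:,4]);v=pl(ce[j],.06)-C
    pd=np.arctan2(v[1],v[0])%(2*np.pi);print("ptr",st[j,4],ce[j],pd,np.hypot(*v),"THETA",a.mean()-pd, a.mean()-2.9304)
    b=blobs(W,(0,0,640,480),"red")
    if b: print("btn",b[0],pl(b[0][1:],.0665))
E
python3 -c "
from meas import *
where()
S=viewer.grab_frame('side');W=viewer.grab_frame('wrist')
print(ang(S,(215,205,370,322),0));save(W,'w9');save(S,'s9',(200,150,400,330),4);meas(W)
"
```

```text
t 18.15 p [0.595  0.0278 0.3083] r 0.0278 alpha -94.03 phi -0.22 F [0.12 0.59 0.09] gap 0.002 q [-0.04 -0.03  1.68 -0.    1.49 -0.04]
[('amber', np.int32(127), 0.0472, -0.0197), ('green', np.int32(114), 0.0451, -0.0676), ('blue', np.int32(124), 0.0449, -0.0014), ('violet', np.int32(115), 0.0464, 0.0073)]
amber [272.99 147.9 ] [40.  41.4]
green [310.84 205.14] [36.6 37.7]
blue [368.61 169.34] [38.2 39.7]
violet [332.39 108.66] [40.6 42.7]
centre [0.59666904 0.0561329 ] r [0.0460143  0.04596992 0.04599807 0.04597575]
amber dirs [2.91880445 2.91795501 2.91867806 2.91760204] 2.9182598936151463
ptr 612 [206.09477124 134.11111111] 2.931223393215538 0.10898072419871757 THETA -0.012963499600391781 -0.012140106384853855
btn (np.int32(648), np.float64(355.1388888888889), np.float64(8.580246913580247)) [0.62513769 0.18042186]
```

View pics/w9.png

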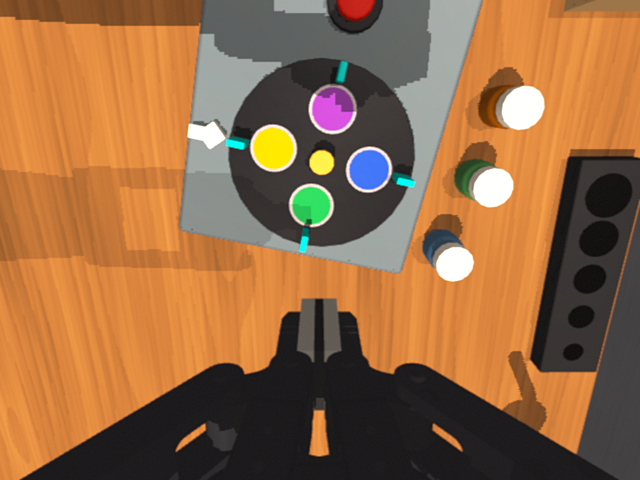

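θ is now about -0.012 rad (0.7°), so it's aligned. Now the button at (0.6255, 0.1875).

Request:
arm_command(rows=[0.6,0,3,0,0,0.8,0,4.3,0,0,0.8,0,4.3,0,0,0.8,0,4.4,0,0,0,4,0,0,0,0,4,0,0,0,0,4,0,0,0,0,4,0,0,0])

```text
time_s: 19.05
tool_pos: [0.6254, 0.1883, 0.1469]
eef_rot: [0.707, -0.707, 0.001, -0.001]
force: [0.9, 1.3, -0.1]
finger_gap: -0.001
```

Request:
arm_command(rows=[0,2,0,0,0,0,1.5,0,0,0,0,1,0,0,0,0,0.5,0,0,0,0,0,0,0,0,0,0,0,0,0,0,0,0,0,0,0,0,0,0,0])

```text
time_s: 19.85
tool_pos: [0.6261, 0.1883, 0.0995]
eef_rot: [0.707, -0.707, 0.0, -0.002]
force: [0.3, -0.2, -0.2]
finger_gap: 0.001
```

```bash
python3 -c "
from h import *
to([.6255,.1875,.07])
save(viewer.grab_frame('wrist'),'w10');save(viewer.grab_frame('side'),'s10',(200,150,400,330),4)
"
```

```text
t 19.85 p [0.6261 0.1883 0.0995] r 0.136 alpha 77.65 phi -0.17 F [ 0.33 -0.16 -0.23] gap 0.001 q [ 0.21  0.24  1.75 -0.    1.15  0.21]
tool cm [-0.06  2.95 -0.08]
```

View pics/s10.png

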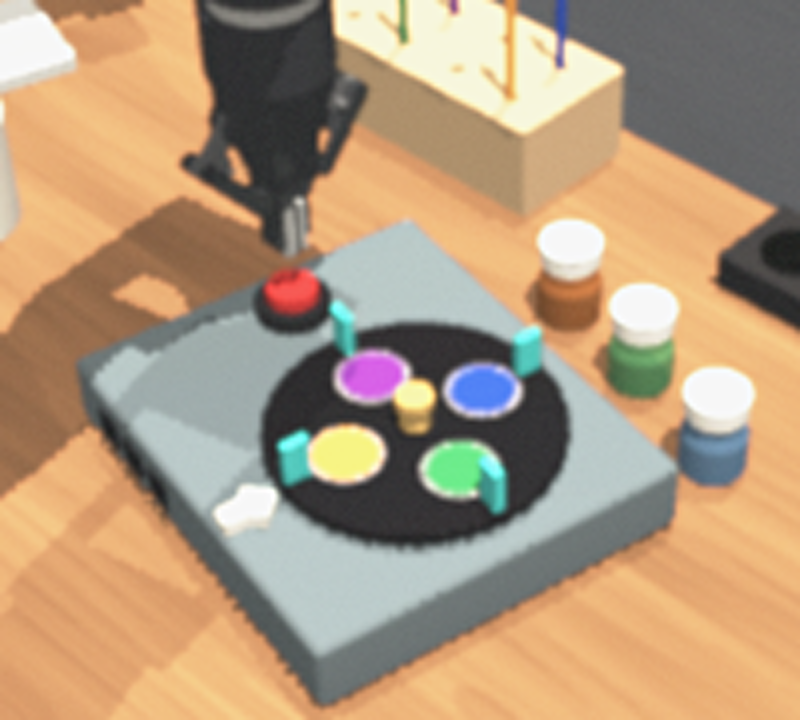

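View pics/w10.png

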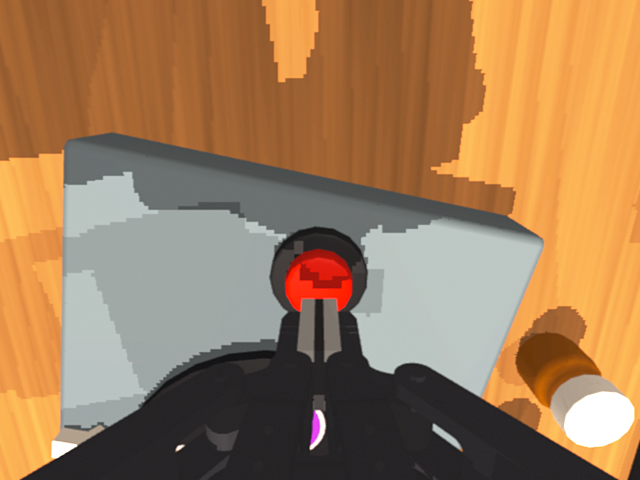

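The fingers sit centred above the button (wrist view: cap at (318,280)). I'll descend gently with slow contact.

Request:
arm_command(rows=[-0.05,1,-0.05,0,0,0,1,0,0,0,0,0.5,0,0,0,0,0.3,0,0,0,0,0.2,0,0,0,0,0.1,0,0,0,0,0,0,0,0,0,0,0,0,0])

```text
time_s: 20.75
tool_pos: [0.6251, 0.1878, 0.0678]
eef_rot: [0.707, -0.707, 0.001, -0.001]
force: [-3.5, -1.5, 3.5]
finger_gap: 0.002
```

Request:
arm_command(rows=[0,0.1,0,0,0,0,0.1,0,0,0,0,0.1,0,0,0,0,0,0,0,0,0,0,0,0,0,0,0,0,0,0,0,0,0,0,0,0,0,0,0,0])

```text
time_s: 21.55
tool_pos: [0.6253, 0.1878, 0.066]
eef_rot: [0.707, -0.707, 0.001, -0.001]
force: [-6.2, -1.0, 10.3]
finger_gap: 0.006
```

```bash
python3 -c "
from h import *
where()
save(viewer.grab_frame('wrist'),'w11',(220,180,420,330),4);save(viewer.grab_frame('side'),'s11',(230,180,330,260),8)
"
```

```text
t 21.55 p [0.6253 0.1878 0.066 ] r 0.1353 alpha 77.93 phi -0.17 F [-6.16 -0.95 10.27] gap 0.006 q [ 0.21  0.28  1.77 -0.    1.1   0.21]
```

View pics/s11.png

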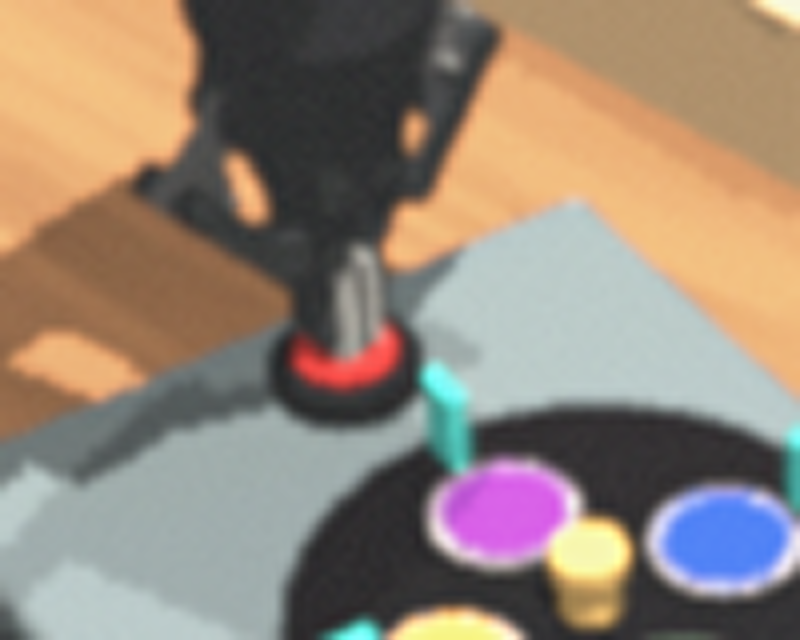

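View pics/w11.png

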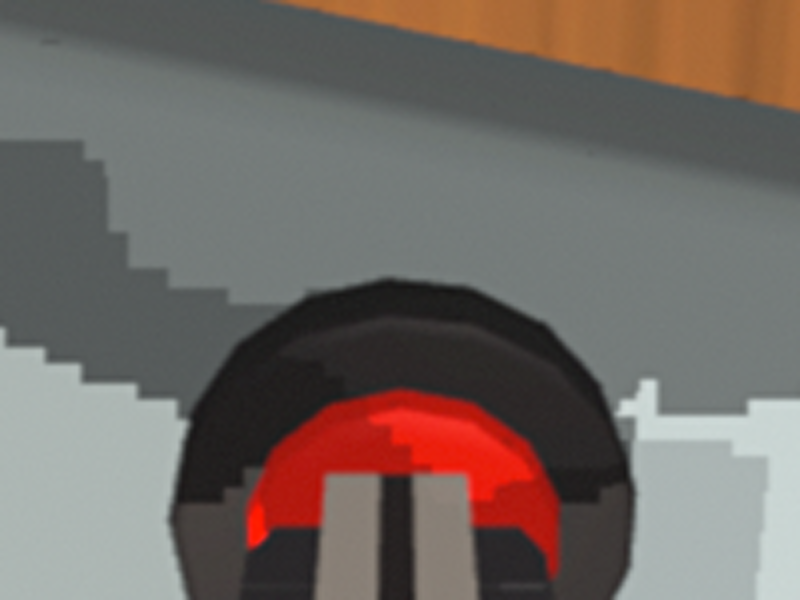

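Request:
arm_command(rows=[0,0.1,0,0,0,0,0.1,0,0,0,0,0,0,0,0,0,0,0,0,0,0,0,0,0,0,0,0,0,0,0,0,0,0,0,0,0,0,0,0,0])

```text
time_s: 22.45
tool_pos: [0.6254, 0.1878, 0.0658]
eef_rot: [-0.707, 0.707, -0.001, 0.001]
force: [-10.5, -3.3, 18.7]
finger_gap: 0.001
```

```bash
python3 -c "
from h import *
where();save(viewer.grab_frame('side'),'s12',(230,180,330,260),8)"
```

```text
t 22.45 p [0.6254 0.1878 0.0658] r 0.1353 alpha 77.88 phi -0.16 F [-10.53  -3.34  18.68] gap 0.001 q [ 0.21  0.28  1.77 -0.    1.1   0.21]
```

View pics/s12.png

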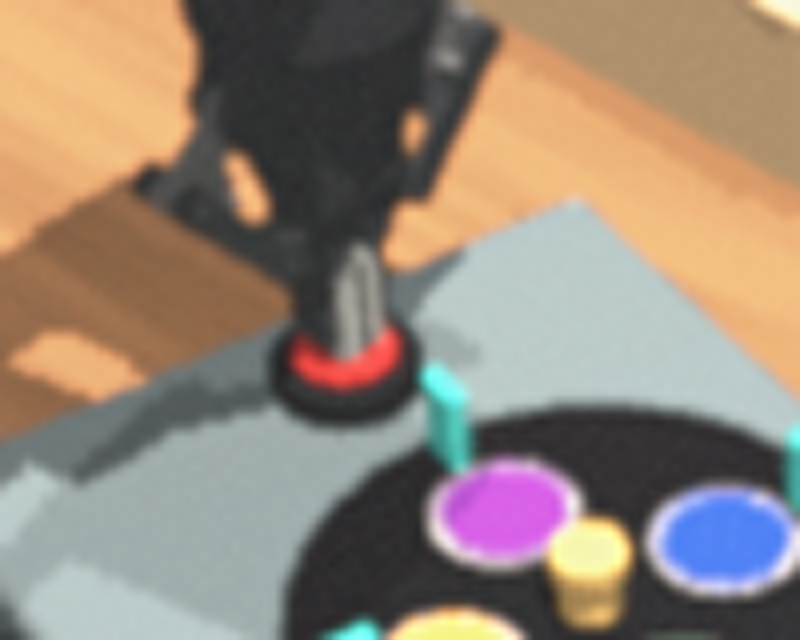

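The stop is hard: 8 N more moved it only 0.2 mm. By the spring rate, that's the full 6 mm down. I'll release and back away.

Request:
arm_command(rows=[0,-0.2,0,0,0,0,-0.4,0,0,0,0,-0.6,0,0,0,0,-1,0,0,0,0,-2,0,0,0,0,-4,0,0,0,0,-4,0,0,0,0,-4,0,0,0])

```text
time_s: 23.3
tool_pos: [0.6248, 0.1876, 0.2256]
eef_rot: [-0.707, 0.707, -0.001, 0.001]
force: [-0.1, 0.2, 0.3]
finger_gap: -0.0
```

Request:
arm_command(rows=[0,-4,0,0,0,0,-4,0,0,0,0,0,-4,0,0,0,0,-4,0,0,0,0,-4,0,0,0,0,-4,0,0,0,0,0,0,0,0,0,0,0,0])

```text
time_s: 24.1
tool_pos: [0.6245, 0.027, 0.3043]
eef_rot: [0.707, -0.707, 0.002, -0.002]
force: [0.5, 0.3, -0.4]
finger_gap: 0.0
```

```bash
python3 -c "
from meas import *
where()
S=viewer.grab_frame('side');W=viewer.grab_frame('wrist');T=viewer.grab_frame('top')
save(W,'w13');save(S,'s13',(230,180,330,260),8);save(T,'t13');save(S,'s13f');meas(W)
"
```

```text
t 24.1 p [0.6245 0.027  0.3043] r 0.0396 alpha -45.95 phi -0.28 F [ 0.51  0.29 -0.36] gap 0.0 q [-0.04  0.03  1.62  0.    1.48 -0.04]
amber [240.54 148.63] [39.9 42.4]
green [280.16 206.46] [36.8 38.1]
blue [337.62 170.42] [38.8 39.6]
violet [299.51 109.1 ] [41.  43.3]
centre [0.59667019 0.05615421] r [0.04602745 0.04599123 0.04603959 0.04598324]
amber dirs [2.91743208 2.91805781 2.91760587 2.9183218 ] 2.917854388673701
ptr 620 [172.83709677 134.70806452] 2.9307661124385915 0.10897814326338287 THETA -0.012911723764890581 -0.012545611326299166
btn (np.int32(646), np.float64(319.6130030959752), np.float64(8.438080495356036)) [0.62509272 0.18014874]
```

View pics/s13.png

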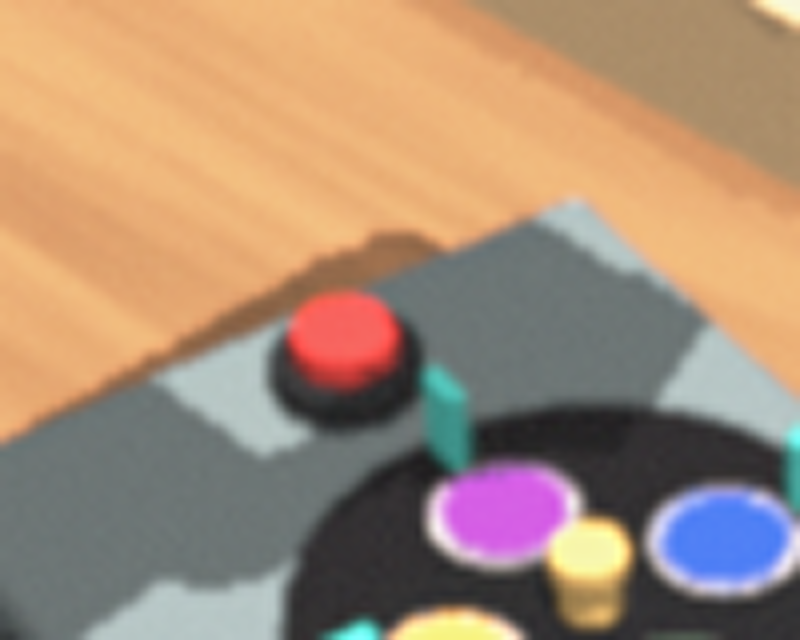

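View pics/w13.png

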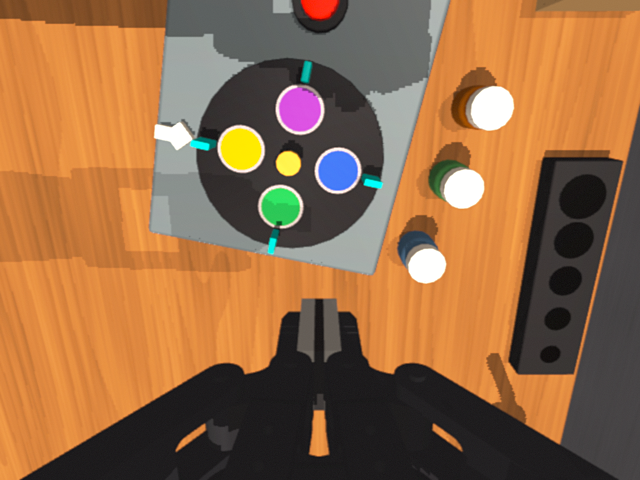

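View pics/s13f.png

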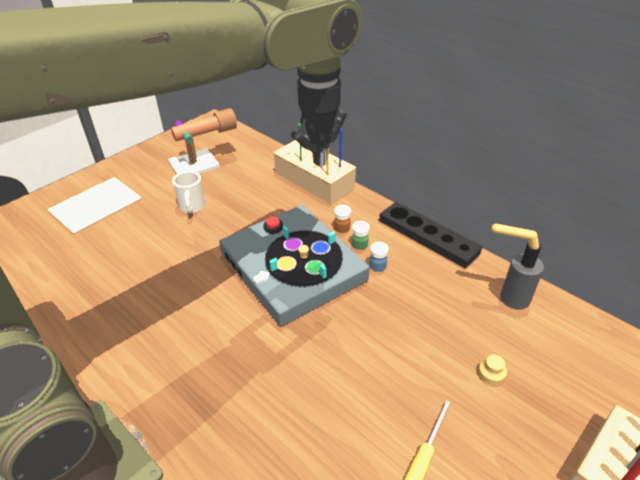

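The button is back up, since its cap stands clear of the collar again. The turret is unchanged, and the jars, mug, mould and screwdriver are where they were. Handing in.

```bash
python3 -c "
from bench import workorder
print(workorder.close_job())"
```

```text
the job is handed in; nothing more can be done
None
```

I turned the turret clockwise by about 2.63 rad, pushing the green tab with shut fingertips until amber stood at the pointer. A first stop at +0.015 rad needed one small extra nudge. Then I pressed the lamp button fully down, let it come back up, and handed in at about 24 s of the 67 s allowed.

Last checks:
- **Amber window:** it is about -0.013 rad (0.7°) from the pointer by the wrist camera, unchanged by the button press. The side camera's individual windows scatter between -0.07 and +0.01 rad, because they cover few pixels. I trusted the wrist camera.
- **Button:** it hit a hard stop at about 19 N vertical, with only 0.2 mm more travel for the last 8 N. The side image shows the cap up again. Full travel is inferred from that stop and the spring rate, as the joint itself can't be read.
- **Button press side load:** the wrist also showed about 11 N sideways while pressing. I did not look into why.
- **Surroundings:** jars, mug, mould and screwdriver look unmoved in the side image, and the knob was not touched.

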